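# Stop the coasting pulley at its locking slot

### The arm

A 6-joint arm with a two-finger parallel gripper is mounted at the origin on the work surface. World frame = base frame: x ahead of the robot, y to its left, z up, the work surface at z = 0. Lengths are in m, angles in rad, forces in N, time in s.
With the tool pointing down it reaches from about 0.3 to 0.875 m from the base axis. Payload 6.4 kg.
Tool frame: the origin (TCP) lies midway between the tips of the shut fingers; the grasp point (between the pads) lies 19 mm behind it; z points along the fingers, y is the line along which they close (so a half turn about z gives the same grasp; the last joint's range is limited). The gripper opens to 85 mm and grips with 20 to 120 N. Pads are 22 mm wide; open, the fingers measure 114 mm over their backs; the gripper's body (76 mm by 85 mm) begins 54 mm behind the grasp point. The pads swing forward as they close: fully open they stand 13 mm farther back than shut.
Start: joints at [-1.467, 0.181, 1.607, -0, 1.354, -0.206], TCP at [0.175, -0.548, 0.209] pointing down, gripper open.
Joint ranges: [-2.99, 2.99], [-0.89, 2.07], [0.3, 2.58], [-1.14, 4.28], [0, 2.63], [-3.12, 3.12]. Speed limits (rad/s): [2.57, 2.57, 3.01, 3.14, 3.14, 3.14].

### API

Orientations are given as a unit quaternion [w, x, y, z].
In Python, from bench import sensors, vision, ctrl gives the robot as it stands.
- The arm moves only by the tool carry_out, never from a script. Its argument "deltas" is text: rows parted by semicolons, each of 7 numbers parted by spaces: the shift along the tool's x, y, z in mm, then the turn, a rotation vector about the tool's x, y, z in rad, then the closure, from 0 (fully open) to 1 (shut). In form: tx ty tz ax ay az claw; .... A call has 1 to 12 rows; each row is the pose to reach, as a shift and turn from the pose commanded when the call began, along the tool's axes at that moment; what a row does not reach only later rows make up. A row lasts 1/8 s, in which the tool goes at most 62.5 mm and 10.7 degrees, less where a joint would pass 70% of its speed; a pose out of reach is approached as far as the arm can. A call with a gripper value outside its range is refused whole. The fingers move at their own pace and stop on an object; the grip force is fixed at half the most. Time passes only in rows, so rows that repeat a pose let the fingers close. It gives the time, the measured TCP pose, the force, the opening and the grip force at its end, in the units of the state.
- sensors.get_obs(): the state, without advancing time (a new reading comes with each control period).
- vision.camera(name): name is "side" or "top" or "wrist"; returns the picture (480x640x3 uint8, blue, green, red); there is no depth.
- vision.camera_model(name): a dict with "K" (3x3 intrinsics, pixels), "extrinsics" (4x4, takes a point from world to camera coordinates); the wrist camera has in their place "hand_eye" (4x4, takes a point from camera to tool coordinates, whose origin is the TCP and whose axes are the flange's). Camera axes: x right, y down, z forward; pixel columns grow to the right and rows downward; lengths in m; the calibration is good to about 2 mm. A picture is of the moment at which its call begins: read the wrist's pose just before it. camera_model takes no time and is no camera call.
- ctrl.hand_in(): hands the job in; it is judged then, once.
The state is a dict: "time_s": time; "q": joint angles; "dq": joint speeds; "joint_efforts": joint torques, N m; "eef_pos": TCP position; "eef_rot": TCP orientation; "wrist_force": force on the tool from outside, world axes, zero at the start; "torque": the same for the moment, N m; "opening": opening from 0.0 (shut) to 1.0 (fully open); "grasp_force": force on a finger pad.
Only numpy, scipy, OpenCV 4.12 (cv2) and the standard library are available. Lean on these libraries where they do the work, as an engineer would, in place of code of your own. Each camera call takes 0.05 s, during which the arm holds its last target. There are 200 camera calls.

### The job

The large pulley on the bearing stand is still coasting round. Slow it with a gentle touch of the fingertips so that it comes to rest with its one large hole under the slot of the fixed bracket, well enough centred that a 16 mm locking pin could be dropped through both, then take the hand away. Leave the spare pulley lying on the bench where it is.

Things in the scene. Friction and masses are not known exactly. Their poses are not given: they have to be found in the camera images.
- pulley (a joint): Turning angle of the large steel pulley lying flat on a bearing stand, 210 mm across, 28 mm thick, 6 kg; grows anticlockwise seen from above; zero is arbitrary. Touch the flat rim: a full ring 85 to 105 mm from the vertical axle, top 83 mm above the bench. The web inside is 8 mm lower; the hub (radius 45 mm) stands 2 mm, its nut 8 mm above the rim. Turned back past its start it meets a stop.
- lock_hole (a point): Centre of the pulley's large hole (30 mm; its two other holes are 14 mm), 65 mm from the axle, 75 mm above the bench. It circles anticlockwise seen from above, at first at 0.6 to 1.4 rad/s, losing about 0.02 rad/s each second. A press of about 5 N on the rim, held 1 s, stops it within some 0.1 rad; it stays so once the fingers lift off.
- slot (a point): Centre of the bracket's slot, 65 mm from the axle, on its top face 103 mm above the bench; x axis level, pointing straight away from the axle, z up. The bracket, a steel fork 62 mm wide and 8 mm thick, reaches in 12 mm above the rim from a fixed post 123 to 147 mm from the axle. The slot is 34 mm wide, open to the axle, 47 to 103 mm from it, within 70 degrees of straight ahead (+x).
- spare_pulley: Smaller loose steel pulley, 150 mm across, 24 mm thick, 1.8 kg, lying flat and still on the bench to the left or right. Origin at the centre of its underside. To be left alone.

How it is judged:
By the outcome, as a careful person would: the job done as asked, in the order asked, and still so for the second after the job is handed in, with the robot touching nothing.
It also fails if it takes over 64 s, if anything falls off the work surface, if the arm or the gripper's body presses on something with over 40 N, if the wrist force passes 120 N, or if a joint passes its speed limit or range.

## Working session

There is one attempt and no reset: what is moved stays moved. The work goes in short steps, Python scripts to look and compute and a tool call to move; the robot and the scene stay as the last step left them, time stands still between calls to the robot, and variables do not carry over. Pictures are saved under pics/ and viewed, at most 10 in all, crops included, and the job is handed in when it is done.

Besides the shell and the picture viewer there is one more tool, called after "Call:" as name(argument=value, ...) on one line, values as JSON. carry_out: Moves the arm, as the interface text tells. Its arguments: {"type":"object","properties":{"deltas":{"type":"string"}},"required":["deltas"]}

```bash
mkdir -p pics; python3 - <<'E'
from bench import sensors, vision
import cv2,numpy as np
o=sensors.get_obs();print(o)
for n in("top","side"):
    cv2.imwrite(f"pics/{n}0.png",vision.camera(n)); m=vision.camera_model(n); print(n,m)
print(sensors.get_obs()['time_s'])
E
```

```text
{'time_s': 0.0, 'q': array([-1.46728951e+00,  1.81544490e-01,  1.60800930e+00,  2.46290067e-05,
        1.35379501e+00, -2.06307160e-01]), 'dq': array([ 0.0002106 ,  0.00108506, -0.00127696,  0.00024408,  0.0005752 ,
       -0.00063007]), 'joint_efforts': array([-1.59806506e-03, -4.44873512e+01, -3.51339304e+01, -1.64159628e-04,
        9.08099755e-03, -3.45311457e-05]), 'eef_pos': array([ 0.17526548, -0.54701998,  0.20828162]), 'eef_rot': array([-8.76296238e-04,  9.88025915e-01,  1.54285512e-01,  5.71207501e-05]), 'wrist_force': array([-0.67752729, -0.22172252,  0.42820036]), 'torque': array([ 0.0418554 , -0.00834675, -0.04853721]), 'grasp_force': 0.0, 'opening': 1.003424708670702}
top {'K': array([[490.6837938 ,   0.        , 312.49724762],
       [  0.        , 490.6837938 , 247.41251268],
       [  0.        ,   0.        ,   1.        ]]), 'extrinsics': array([[ 0.01793068, -0.99980355,  0.00844713, -0.01256459],
       [-0.99729015, -0.01848722, -0.07120801,  0.56701316],
       [ 0.07135019, -0.00714743, -0.99742572,  1.30125648],
       [ 0.        ,  0.        ,  0.        ,  1.        ]])}
side {'K': array([[484.30861787,   0.        , 321.7902352 ],
       [  0.        , 484.30861787, 242.01510104],
       [  0.        ,   0.        ,   1.        ]]), 'extrinsics': array([[-0.87983096, -0.47526297, -0.0047525 ,  0.46519305],
       [-0.2513588 ,  0.47376812, -0.84401571,  0.21016778],
       [ 0.403381  , -0.74139657, -0.53629739,  0.97235886],
       [ 0.        ,  0.        ,  0.        ,  1.        ]])}
0.1
```

View pics/top0.png

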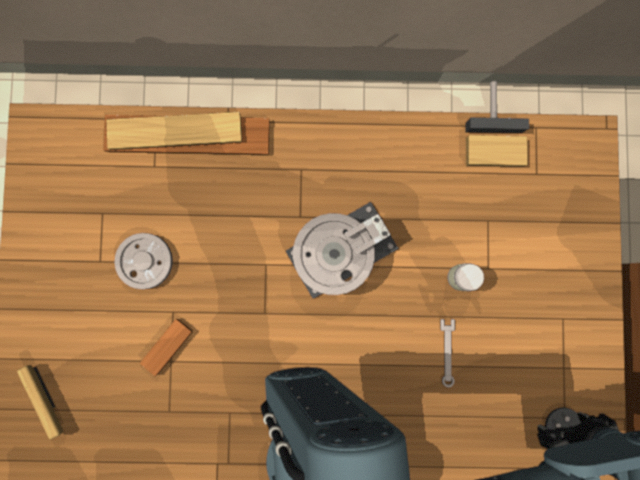

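View pics/side0.png

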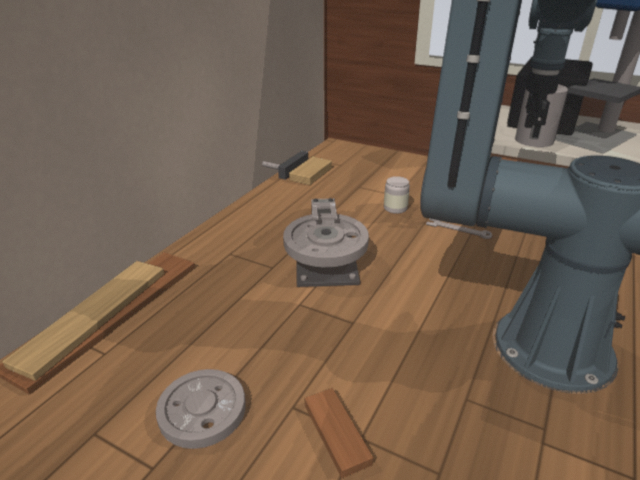

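The top view shows the turning pulley centred near (334,254), the bracket pointing up-right at about (372,232), and the large hole at (347,276). The spare pulley is at (143,261). The side view shows nothing else near the stand except a jar.

```bash
cat > h.py <<'E'
from bench import sensors, vision
import cv2,numpy as np
from scipy.optimize import least_squares
M=vision.camera_model("top");K=M["K"];E=M["extrinsics"];R,t=E[:3,:3],E[:3,3]
def ray(uv,z):
    d=np.c_[np.atleast_2d(uv),np.ones(len(np.atleast_2d(uv)))]@np.linalg.inv(K).T@R; c=-R.T@t
    return (c+d*((z-c[2])/d[:,2])[:,None])[:,:2]
def proj(p):
    q=(np.atleast_2d(p)@R.T+t)@K.T; return q[:,:2]/q[:,2:]
def axle(img):
    hsv=cv2.cvtColor(img,cv2.COLOR_BGR2HSV)
    m=((hsv[...,1]<60)&(hsv[...,2]>90)).astype(np.uint8)*255
    roi=np.zeros_like(m);roi[180:330,260:430]=255;m&=roi
    c=max(cv2.findContours(m,cv2.RETR_EXTERNAL,cv2.CHAIN_APPROX_NONE)[0],key=cv2.contourArea)[:,0].astype(float)
    P=ray(c,0.083)
    s=least_squares(lambda x:np.hypot(*(P-x[:2]).T)-x[2],[*P.mean(0),.105],loss='soft_l1',f_scale=.002)
    return s.x,m
E
python3 - <<'E'
from h import *
im=cv2.imread("pics/top0.png");x,m=axle(im);print(x)
S=5;cr=cv2.resize(im[185:305,270:430],None,fx=S,fy=S,interpolation=cv2.INTER_CUBIC)
a=np.linspace(0,6.28,80)
for r,z in((.105,.083),(.065,.075)):
    for p in proj(np.c_[x[0]+r*np.cos(a),x[1]+r*np.sin(a),0*a+z]): cv2.circle(cr,tuple(int(v) for v in (p-[270,185]+.5)*S),1,(0,0,255),-1)
cv2.imwrite("pics/c0.png",cr)
E
```

```text
[ 0.54854206 -0.05642466  0.10501717]
```

View pics/c0.png

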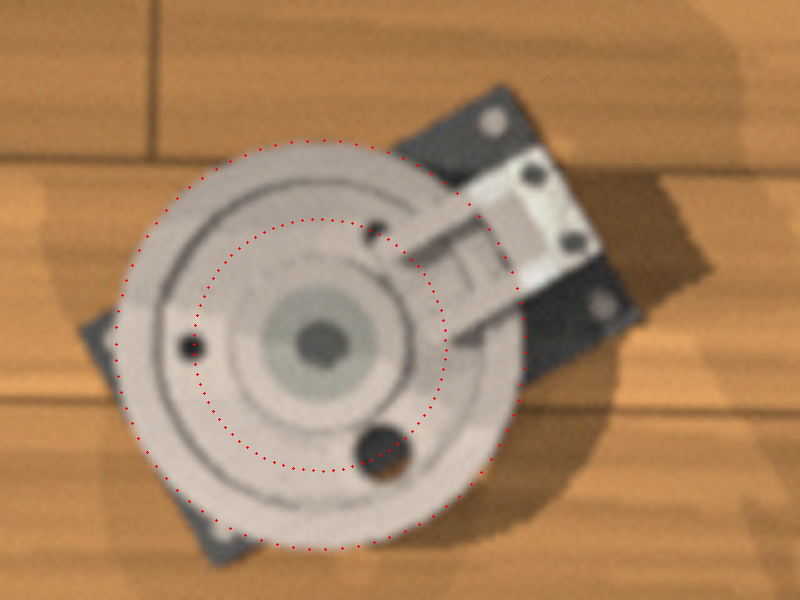

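The axle fit matches the rim (0.549, −0.056). I'll move above the rim on the side opposite the bracket, with the gripper shut.

Call:
carry_out(deltas="485 -446 75 0 0 -0.21 1; 485 -446 75 0 0 -0.21 1; 485 -446 75 0 0 -0.21 1; 485 -446 75 0 0 -0.21 1; 485 -446 75 0 0 -0.21 1; 485 -446 75 0 0 -0.21 1; 485 -446 75 0 0 -0.21 1; 485 -446 75 0 0 -0.21 1; 485 -446 75 0 0 -0.21 1; 485 -446 75 0 0 -0.21 1; 485 -446 75 0 0 -0.21 1; 485 -446 75 0 0 -0.21 1")

```text
time_s: 1.6
eef_pos: [0.5013, 0.0274, 0.1334]
eef_rot: [-0.0, 0.966, 0.259, -0.001]
wrist_force: [0.2, -1.0, -0.2]
opening: -0.003
grasp_force: 0.0
```

```bash
cat >> h.py <<'E'
C=np.array([.5485,-.0564])
def holes(im,show=False):
    # dark blobs on the web ring, 65 mm from the axle at z=.075: list of (angle, radius, area)
    g=cv2.cvtColor(im,cv2.COLOR_BGR2GRAY);S=4
    g=cv2.resize(g,None,fx=S,fy=S,interpolation=cv2.INTER_CUBIC)
    v,u=np.mgrid[170*S:320*S,250*S:420*S]
    P=ray(np.c_[(u.ravel()+.5)/S-.5,(v.ravel()+.5)/S-.5],.075)-C
    r=np.hypot(*P.T)
    m=((r>.046)&(r<.084)&(g[v,u].ravel()<95)).astype(np.uint8).reshape(v.shape)
    n,lab,st,_=cv2.connectedComponentsWithStats(m)
    out=[]
    for i in range(1,n):
        if st[i,4]<60: continue
        p=P[(lab==i).ravel()].mean(0); out.append((round(float(np.arctan2(p[1],p[0])),3),round(float(np.hypot(*p)),4),int(st[i,4])))
    return sorted(out,key=lambda a:-a[2])
E
python3 - <<'E'
from h import *
print(holes(cv2.imread("pics/top0.png")))
for k in range(3):
    o=sensors.get_obs();im=vision.camera("top");print(o['time_s'],o['eef_pos'],o['wrist_force'],holes(im))
cv2.imwrite("pics/top1.png",im[140:380,180:500].repeat(2,0).repeat(2,1)); cv2.imwrite("pics/raw1.png",im)
# bracket direction: base-plate corners (z~0) and screws
im=cv2.imread("pics/top0.png")
f=lambda u,v:[(u+.5)/5-.5+270,(v+.5)/5-.5+185]
a=ray([f(220,565),f(640,320),f(85,330),f(500,85)],.01)
for i in(0,2): d=a[i+1]-a[i];print(np.arctan2(d[1],d[0]))
for pts,z in(([f(533,173),f(572,241)],.111),([f(410,255),f(460,335)],.103)):
    d=ray(pts,z).mean(0)-C;print('br',np.arctan2(d[1],d[0]),np.hypot(*d))
print(sensors.get_obs()['eef_rot'])
E
```

```text
[(-2.601, 0.0639, 1342), (1.61, 0.0662, 225), (-0.855, 0.0774, 133), (-0.426, 0.0656, 128), (-1.497, 0.079, 105)]
1.6 [0.50133461 0.02741158 0.13337198] [ 0.19869932 -1.00590502 -0.22670901] [(1.284, 0.0646, 1387), (-0.905, 0.0637, 1256), (-3.12, 0.0639, 1024), (2.597, 0.066, 602)]
1.65 [0.50087861 0.02607438 0.13349991] [-0.41158909 -0.07834253 -0.91383303] [(1.295, 0.0651, 1332), (-0.878, 0.0637, 1042), (2.62, 0.0653, 612), (3.115, 0.0639, 612), (-2.938, 0.065, 366)]
1.7 [0.50073571 0.02515693 0.13369644] [-0.40036355  0.93057169  0.10907334] [(1.298, 0.0647, 1352), (-0.854, 0.063, 841), (2.644, 0.0659, 633), (3.136, 0.0639, 611), (-2.887, 0.0649, 359)]
-1.027105199848795
-1.0170900940266803
br -1.02573330960147 0.1338313065166561
br -1.1619859230501721 0.06157359335583355
[-6.14451029e-06  9.66418731e-01  2.56972098e-01 -4.21525517e-04]
```

View pics/top1.png

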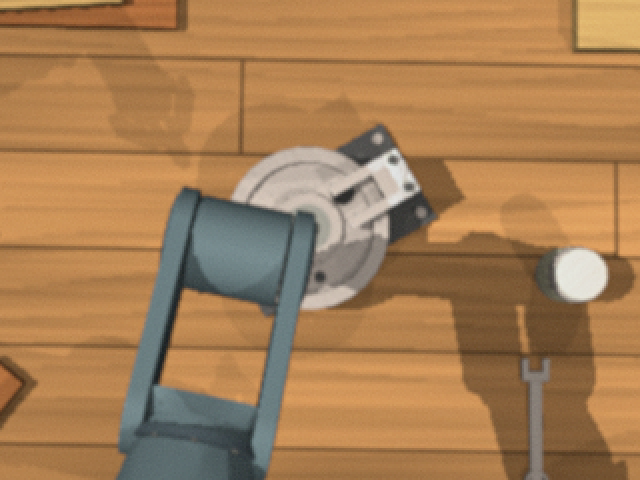

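The bracket axis is at −1.022 rad and the pulley runs at about 1.05 rad/s. The view shows the hole just past the slot, near (345,195) in this crop, and a small hole at (319,275). I'll lower to just above the rim.

Call:
carry_out(deltas="0 0 46 0 0 0 1; 0 0 46 0 0 0 1; 0 0 46 0 0 0 1; 0 0 46 0 0 0 1")

```text
time_s: 2.25
eef_pos: [0.5025, 0.0244, 0.09]
eef_rot: [0.001, 0.967, 0.257, 0.001]
wrist_force: [-0.3, 0.6, -0.4]
opening: 0.003
grasp_force: 0.0
```

Call:
carry_out(deltas="0 0 3 0 0 0 1; 0 0 4 0 0 0 1")

```text
time_s: 2.5
eef_pos: [0.5015, 0.025, 0.0845]
eef_rot: [0.0, 0.966, 0.257, 0.0]
wrist_force: [-0.0, -1.2, -0.3]
opening: -0.004
grasp_force: 0.0
```

Call:
carry_out(deltas="0 0 0.7 0 0 0 1")

```text
time_s: 2.62
eef_pos: [0.5013, 0.0251, 0.0835]
eef_rot: [0.0, 0.966, 0.257, 0.0]
wrist_force: [-0.2, 0.2, -0.2]
opening: -0.003
grasp_force: 0.0
```

Call:
carry_out(deltas="0 0 0.7 0 0 0 1")

```text
time_s: 2.75
eef_pos: [0.5013, 0.025, 0.0828]
eef_rot: [-0.0, 0.966, 0.257, -0.0]
wrist_force: [0.3, 0.8, -0.7]
opening: -0.003
grasp_force: 0.0
```

Call:
carry_out(deltas="0 0 0 0 0 0 1")

```text
time_s: 2.88
eef_pos: [0.5012, 0.025, 0.0827]
eef_rot: [-0.0, 0.966, 0.257, -0.0]
wrist_force: [-0.0, -0.8, 0.6]
opening: 0.004
grasp_force: 0.0
```

Call:
carry_out(deltas="0 0 0.5 0 0 0 1; 0 0 0.5 0 0 0 1")

```text
time_s: 3.12
eef_pos: [0.5012, 0.025, 0.0822]
eef_rot: [-0.0, 0.966, 0.257, -0.0]
wrist_force: [0.0, -2.0, 0.4]
opening: -0.001
grasp_force: 0.0
```

Call:
carry_out(deltas="0 0 0.5 0 0 0 1; 0 0 0.5 0 0 0 1")

```text
time_s: 3.38
eef_pos: [0.5012, 0.025, 0.0818]
eef_rot: [-0.0, 0.966, 0.257, -0.0]
wrist_force: [0.8, -0.8, -0.6]
opening: 0.001
grasp_force: 0.0
```

```bash
cat >> h.py <<'E'
def small(im,pr=True):
    # local darkness (black-hat) profile along the 65 mm circle
    g=cv2.cvtColor(im,cv2.COLOR_BGR2GRAY).astype(np.float32)
    a=np.linspace(-np.pi,np.pi,721)[:-1]
    def prof(r):
        q=proj(np.c_[C[0]+r*np.cos(a),C[1]+r*np.sin(a),0*a+.075]).astype(np.float32)
        return cv2.remap(g,q[:,:1],q[:,1:],cv2.INTER_LINEAR)[:,0]
    return a,prof(.065)
def shot(n=3):
    for k in range(n):
        o=sensors.get_obs();im=vision.camera("top");print(o['time_s'],o['eef_pos'].round(4),o['wrist_force'].round(1),holes(im))
    return im
E
python3 - <<'E'
from h import *
cv2.imwrite("pics/raw2.png",shot(4))
E
```

```text
3.375 [0.5012 0.025  0.0818] [ 0.8 -0.8 -0.6] [(1.377, 0.0649, 1248), (0.955, 0.0646, 1226), (2.621, 0.0652, 643), (3.081, 0.0628, 552), (-1.145, 0.0636, 239)]
3.425 [0.5012 0.025  0.0818] [ 0.6 -0.3  0.3] [(1.188, 0.0638, 2703), (2.621, 0.0654, 642), (3.089, 0.0629, 615), (-1.094, 0.0638, 251)]
3.475 [0.5012 0.025  0.0818] [ 1.   0.5 -0.6] [(1.207, 0.0641, 2663), (3.101, 0.0632, 709), (2.621, 0.0653, 638), (-1.039, 0.0635, 266)]
3.525 [0.5012 0.025  0.0818] [-0.7 -0.3  0.2] [(1.231, 0.0646, 2608), (3.118, 0.0634, 814), (2.621, 0.0654, 646), (-0.978, 0.0641, 314)]
```

Call:
carry_out(deltas="0 0 0.5 0 0 0 1; 0 0 0.5 0 0 0 1")

```text
time_s: 3.82
eef_pos: [0.5012, 0.025, 0.0813]
eef_rot: [-0.0, 0.966, 0.257, -0.0]
wrist_force: [0.5, 0.3, -0.7]
opening: 0.003
grasp_force: 0.0
```

Call:
carry_out(deltas="0 0 0.5 0 0 0 1; 0 0 0.5 0 0 0 1")

```text
time_s: 4.08
eef_pos: [0.5012, 0.025, 0.0807]
eef_rot: [-0.0, 0.966, 0.257, -0.0]
wrist_force: [0.5, 0.1, -0.3]
opening: 0.001
grasp_force: 0.0
```

Call:
carry_out(deltas="0 0 0.5 0 0 0 1; 0 0 0.5 0 0 0 1")

```text
time_s: 4.32
eef_pos: [0.5012, 0.025, 0.0802]
eef_rot: [-0.0, 0.966, 0.257, -0.0]
wrist_force: [-0.3, 0.5, -0.4]
opening: -0.005
grasp_force: 0.0
```

Call:
carry_out(deltas="0 0 0.5 0 0 0 1; 0 0 0.5 0 0 0 1")

```text
time_s: 4.58
eef_pos: [0.5012, 0.025, 0.0797]
eef_rot: [-0.0, 0.966, 0.257, -0.0]
wrist_force: [-0.3, -0.2, 0.2]
opening: 0.003
grasp_force: 0.0
```

Call:
carry_out(deltas="0 0 0.5 0 0 0 1; 0 0 0.5 0 0 0 1")

```text
time_s: 4.82
eef_pos: [0.5012, 0.025, 0.0793]
eef_rot: [0.0, 0.966, 0.257, -0.0]
wrist_force: [0.3, -0.5, -0.6]
opening: 0.002
grasp_force: 0.0
```

No contact yet 3.7 mm below the nominal height; I'll look from the side.

```bash
python3 - <<'E'
from h import *
im=vision.camera("side");cv2.imwrite("pics/s1.png",cv2.resize(im[150:300,250:400],None,fx=4,fy=4,interpolation=cv2.INTER_CUBIC))
shot(1)
E
```

```text
4.875 [0.5012 0.025  0.0793] [-0.5 -0.4 -0.6] [(1.376, 0.0646, 1212), (2.619, 0.065, 650), (3.08, 0.0625, 570), (-1.788, 0.0637, 341), (0.347, 0.0654, 231)]
```

View pics/s1.png

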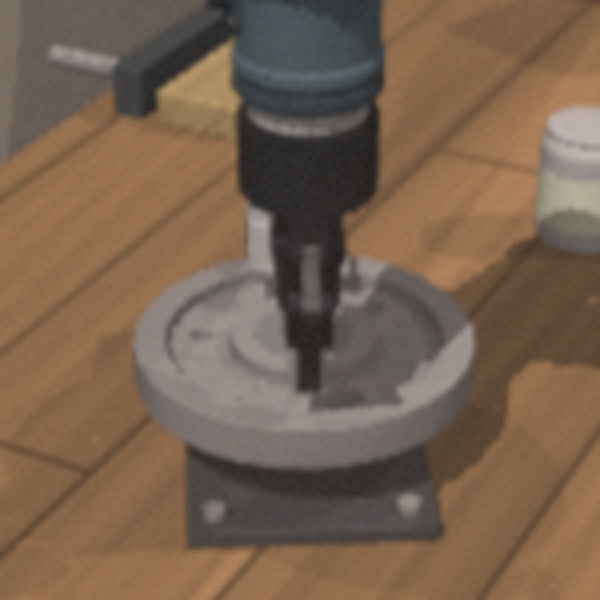

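The side view shows the fingertips at (308,390) in the crop, just inside the rim's inner edge (around y=400), so they're over the web. I'll compare the projections.

```bash
python3 - <<'E'
from h import *
S=vision.camera_model("side")
def ps(p):
    q=(np.atleast_2d(p)@S['extrinsics'][:3,:3].T+S['extrinsics'][:3,3])@S['K'].T;q=q[:,:2]/q[:,2:];return ((q-[250,150]+.5)*4).round(0)
o=sensors.get_obs();p=o['eef_pos'];print('tcp',ps(p))
a=np.radians([120,30,-60,210])
for r,z in((.105,.083),(.085,.083),(.085,.075)):print(r,z,ps(np.c_[C[0]+r*np.cos(a),C[1]+r*np.sin(a),0*a+z]).tolist())
print('hub',ps([*C,.091]))
E
```

```text
tcp [[310. 421.]]
0.105 0.083 [[310.0, 426.0], [133.0, 333.0], [298.0, 248.0], [474.0, 327.0]]
0.085 0.083 [[309.0, 407.0], [165.0, 333.0], [299.0, 263.0], [442.0, 328.0]]
0.085 0.075 [[309.0, 418.0], [166.0, 344.0], [299.0, 273.0], [441.0, 339.0]]
hub [[304. 319.]]
```

```bash
python3 - <<'E'
from h import *
im=vision.camera("side");cv2.imwrite("pics/s2.png",cv2.resize(im[205:275,290:370],None,fx=8,fy=8,interpolation=cv2.INTER_CUBIC))
im=vision.camera("wrist");cv2.imwrite("pics/w2.png",im)
m=vision.camera_model("wrist");print(m)
E
```

```text
{'K': array([[398.48552777,   0.        , 319.40159953],
       [  0.        , 398.48552777, 238.61198262],
       [  0.        ,   0.        ,   1.        ]]), 'hand_eye': array([[-5.73796682e-04, -9.64091184e-01, -2.65570819e-01,
         6.66254991e-02],
       [ 9.99999809e-01, -4.92478927e-04, -3.72789381e-04,
        -6.77279344e-04],
       [ 2.28614924e-04, -2.65570982e-01,  9.64091283e-01,
        -1.65163052e-01],
       [ 0.00000000e+00,  0.00000000e+00,  0.00000000e+00,
         1.00000000e+00]])}
```

View pics/s2.png

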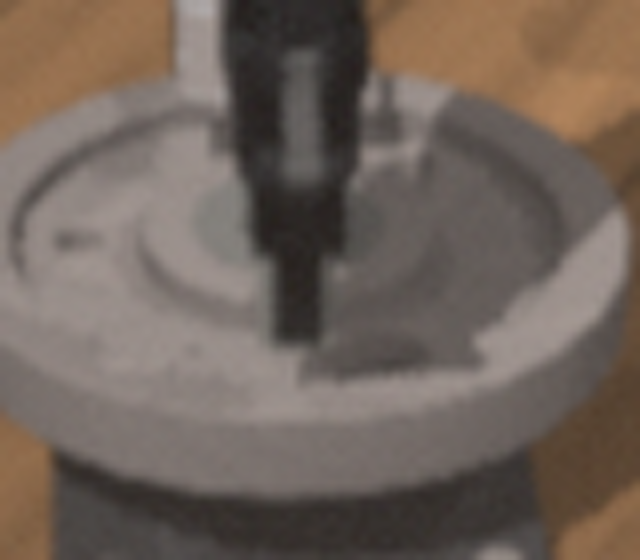

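View pics/w2.png

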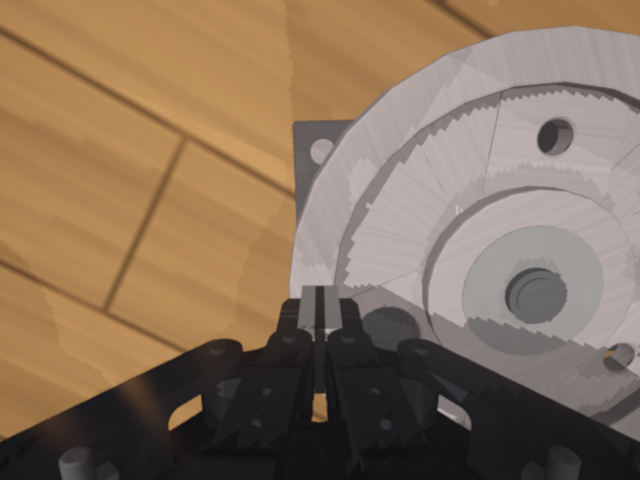

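The wrist view shows the grey pads with their tips at (320,287), over the rim band (about x=292–345). The side view only lost them against the grey rim. I'll keep descending gently.

Call:
carry_out(deltas="0 0 0.5 0 0 0 1; 0 0 0.5 0 0 0 1")

```text
time_s: 5.28
eef_pos: [0.5012, 0.025, 0.0788]
eef_rot: [-0.0, 0.966, 0.257, -0.0]
wrist_force: [0.1, -0.0, -0.6]
opening: 0.006
grasp_force: 0.0
```

Call:
carry_out(deltas="0 0 0.5 0 0 0 1; 0 0 0.5 0 0 0 1")

```text
time_s: 5.52
eef_pos: [0.5012, 0.025, 0.0782]
eef_rot: [-0.0, 0.966, 0.257, -0.0]
wrist_force: [0.1, 0.2, 0.6]
opening: 0.004
grasp_force: 0.0
```

Call:
carry_out(deltas="0 0 0.5 0 0 0 1; 0 0 0.5 0 0 0 1")

```text
time_s: 5.78
eef_pos: [0.5012, 0.025, 0.0777]
eef_rot: [-0.0, 0.966, 0.257, -0.0]
wrist_force: [-0.1, -0.1, 0.5]
opening: -0.002
grasp_force: 0.0
```

```bash
python3 - <<'E'
from h import *
shot(3)
# expected rim edges in the wrist picture at tip height, and TCP projection
m=vision.camera_model("wrist");H=m['hand_eye'];K=m['K']
from scipy.spatial.transform import Rotation as Ro
o=sensors.get_obs();w,x,y,z=o['eef_rot'];Rt=Ro.from_quat([x,y,z,w]).as_matrix()
def pw(p):
    c=H[:3,:3].T@(Rt.T@(np.array(p)-o['eef_pos'])-H[:3,3]);q=K@c;return (q[:2]/q[2]).round(0)
a=np.radians(120)
for r,z in((.105,.083),(.085,.083),(.045,.085),(0,.091)):print(r,pw([C[0]+r*np.cos(a),C[1]+r*np.sin(a),z]))
print(pw(o['eef_pos']))
E
```

```text
5.775 [0.5012 0.025  0.0777] [-0.1 -0.1  0.5] [(-3.044, 0.0639, 2001), (1.35, 0.065, 1504), (2.621, 0.0653, 646), (-0.881, 0.0649, 328)]
5.825 [0.5012 0.025  0.0777] [-0.1 -0.2 -0. ] [(-3.015, 0.0634, 2160), (1.362, 0.0647, 1426), (2.621, 0.0652, 641), (-0.849, 0.0651, 307)]
5.875 [0.5012 0.025  0.0778] [0.2 0.5 0.5] [(-2.986, 0.0631, 2279), (1.37, 0.0647, 1305), (2.62, 0.0652, 642), (-0.825, 0.0648, 236)]
0.105 [296. 289.]
0.085 [342. 289.]
0.045 [436. 290.]
0 [550. 295.]
[321. 284.]
```

Call:
carry_out(deltas="0 0 0.5 0 0 0 1; 0 0 0.5 0 0 0 1")

```text
time_s: 6.18
eef_pos: [0.5012, 0.025, 0.0772]
eef_rot: [-0.0, 0.966, 0.257, -0.0]
wrist_force: [0.4, 0.2, 1.0]
opening: -0.002
grasp_force: 0.0
```

Call:
carry_out(deltas="0 0 0.5 0 0 0 1; 0 0 0.5 0 0 0 1")

```text
time_s: 6.42
eef_pos: [0.5012, 0.025, 0.0767]
eef_rot: [-0.0, 0.966, 0.257, -0.0]
wrist_force: [0.1, -0.5, 0.8]
opening: -0.0
grasp_force: 0.0
```

Call:
carry_out(deltas="0 0 0.5 0 0 0 1; 0 0 0.5 0 0 0 1")

```text
time_s: 6.68
eef_pos: [0.5012, 0.025, 0.0762]
eef_rot: [-0.0, 0.966, 0.257, -0.0]
wrist_force: [0.1, 0.3, -0.9]
opening: 0.003
grasp_force: 0.0
```

Call:
carry_out(deltas="0 0 0.5 0 0 0 1; 0 0 0.5 0 0 0 1")

```text
time_s: 6.92
eef_pos: [0.5012, 0.025, 0.0758]
eef_rot: [-0.0, 0.966, 0.257, -0.0]
wrist_force: [0.3, -0.6, -0.3]
opening: 0.001
grasp_force: 0.0
```

Call:
carry_out(deltas="0 0 0.5 0 0 0 1; 0 0 0.5 0 0 0 1")

```text
time_s: 7.18
eef_pos: [0.5012, 0.025, 0.0752]
eef_rot: [-0.0, 0.966, 0.257, -0.0]
wrist_force: [0.6, 0.1, 0.3]
opening: -0.002
grasp_force: 0.0
```

Call:
carry_out(deltas="0 0 0.5 0 0 0 1; 0 0 0.5 0 0 0 1")

```text
time_s: 7.42
eef_pos: [0.5012, 0.025, 0.0747]
eef_rot: [-0.0, 0.966, 0.257, -0.0]
wrist_force: [0.0, -0.4, -0.3]
opening: 0.002
grasp_force: 0.0
```

```bash
python3 - <<'E'
from h import *
o=sensors.get_obs();print(o['torque'],o['q'])
im=vision.camera("wrist");a=cv2.resize(im[200:400,200:500],None,fx=2.6,fy=2.6,interpolation=cv2.INTER_CUBIC)
s=vision.camera("side");b=cv2.resize(s[215:275,295:360],None,fx=3,fy=3)
a[:b.shape[0],:b.shape[1]]=b
cv2.imwrite("pics/w3.png",a);shot(2)
E
```

```text
[ 0.01392308 -0.03343184  0.01942139] [-1.87100865e-01  1.89123202e-01  1.89723597e+00  2.11273786e-05
  1.05532720e+00  8.63848979e-01]
7.525 [0.5013 0.025  0.0748] [-0.1  0.1 -0.6] [(1.385, 0.0652, 1234), (2.62, 0.0657, 632), (3.074, 0.0629, 546), (-1.221, 0.0595, 372), (0.753, 0.0659, 219), (-1.516, 0.0727, 77)]
7.575 [0.5013 0.025  0.0748] [0.3 0.1 0.4] [(1.383, 0.0652, 1206), (2.62, 0.0656, 628), (3.072, 0.063, 552), (-1.192, 0.0606, 540), (0.798, 0.0658, 226)]
```

View pics/w3.png

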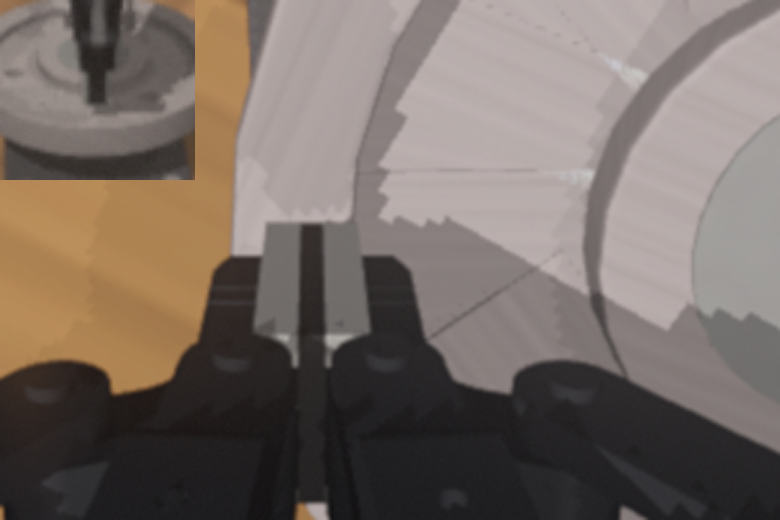

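The tips appear almost at rim level (wrist rim width about 45 px, so a depth of about 0.177 m). The rim sits lower than nominal in the robot's frame, so I'll continue.

Call:
carry_out(deltas="0 0 0.5 0 0 0 1; 0 0 0.5 0 0 0 1")

```text
time_s: 7.88
eef_pos: [0.5012, 0.025, 0.0743]
eef_rot: [-0.0, 0.966, 0.257, -0.0]
wrist_force: [0.3, 0.0, 0.1]
opening: -0.003
grasp_force: 0.0
```

Call:
carry_out(deltas="0 0 0.5 0 0 0 1; 0 0 0.5 0 0 0 1")

```text
time_s: 8.12
eef_pos: [0.5012, 0.025, 0.0737]
eef_rot: [-0.0, 0.966, 0.257, -0.0]
wrist_force: [0.0, -0.0, 0.5]
opening: -0.0
grasp_force: 0.0
```

Call:
carry_out(deltas="0 0 0.5 0 0 0 1; 0 0 0.5 0 0 0 1")

```text
time_s: 8.38
eef_pos: [0.5012, 0.025, 0.0732]
eef_rot: [-0.0, 0.966, 0.257, -0.0]
wrist_force: [-0.5, 0.1, -0.1]
opening: 0.002
grasp_force: 0.0
```

Call:
carry_out(deltas="0 0 0.5 0 0 0 1; 0 0 0.5 0 0 0 1")

```text
time_s: 8.62
eef_pos: [0.5012, 0.025, 0.0727]
eef_rot: [-0.0, 0.966, 0.257, -0.0]
wrist_force: [-0.3, 0.5, -0.2]
opening: -0.003
grasp_force: 0.0
```

Call:
carry_out(deltas="0 0 0.5 0 0 0 1; 0 0 1 0 0 0 1; 0 0 1 0 0 0 1")

```text
time_s: 9.0
eef_pos: [0.5012, 0.025, 0.0717]
eef_rot: [-0.0, 0.966, 0.257, -0.0]
wrist_force: [0.3, 0.8, 0.6]
opening: 0.001
grasp_force: 0.0
```

Call:
carry_out(deltas="0 0 0.5 0 0 0 1; 0 0 1 0 0 0 1; 0 0 1 0 0 0 1")

```text
time_s: 9.38
eef_pos: [0.5012, 0.025, 0.0707]
eef_rot: [-0.0, 0.966, 0.257, -0.0]
wrist_force: [1.1, 0.9, -0.4]
opening: -0.001
grasp_force: 0.0
```

```bash
python3 - <<'E'
from h import *
im=shot(2);cv2.imwrite("pics/raw3.png",im)
# pulley rim height from the side view: contour extremes of the rim top edge vs z
S=vision.camera_model("side");s=vision.camera("side");cv2.imwrite("pics/s3raw.png",s)
def ps(p):
    q=(np.atleast_2d(p)@S['extrinsics'][:3,:3].T+S['extrinsics'][:3,3])@S['K'].T;return q[:,:2]/q[:,2:]
k=8;x0,y0=275,205
cr=cv2.resize(s[y0:y0+75,x0:x0+100],None,fx=k,fy=k,interpolation=cv2.INTER_CUBIC)
a=np.linspace(0,6.28,120)
for z,c in((.083,(0,0,255)),(.073,(0,255,0))):
    for p in ps(np.c_[C[0]+.105*np.cos(a),C[1]+.105*np.sin(a),0*a+z]): cv2.circle(cr,tuple(int(v) for v in (p-[x0,y0]+.5)*k),1,c,-1)
cv2.circle(cr,tuple(int(v) for v in (ps(sensors.get_obs()['eef_pos'])[0]-[x0,y0]+.5)*k),3,(255,0,0),-1)
cv2.imwrite("pics/s3.png",cr)
E
```

```text
9.375 [0.5012 0.025  0.0707] [ 1.1  0.9 -0.4] [(0.313, 0.0638, 1227), (1.387, 0.065, 1216), (2.617, 0.0654, 654), (3.069, 0.063, 561), (-1.811, 0.064, 347)]
9.425 [0.5012 0.025  0.0708] [-0.3  1.2 -0.1] [(1.39, 0.065, 1240), (0.354, 0.0636, 1153), (2.617, 0.0656, 643), (3.069, 0.0627, 556), (-1.773, 0.0638, 312)]
```

View pics/s3.png

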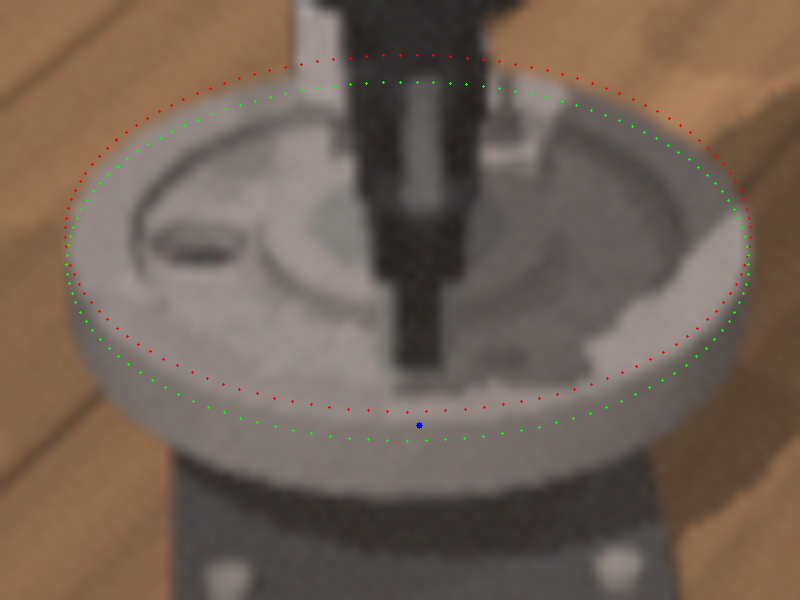

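The side view places the rim's front edge at y≈425, between the two drawn circles, so near 0.079. The tip position (blue) projects onto it. I'll settle the rim height with the wrist camera by fitting the known-radius rim edge.

```bash
python3 - <<'E'
from h import *
from scipy.spatial.transform import Rotation as Ro
m=vision.camera_model("wrist");H=m['hand_eye'];Kw=m['K']
def fit(im,p,q):
    w,x,y,z=q;Rt=Ro.from_quat([x,y,z,w]).as_matrix()
    hsv=cv2.cvtColor(im,cv2.COLOR_BGR2HSV);wood=((hsv[...,1]>90)).astype(np.uint8)
    pts=[]
    for v in range(40,270,4):   # last wood pixel from the left / first grey on the arc
        row=np.where(wood[v,200:560])[0]
        if len(row): pts.append((200+row[-1]+.5,v))
    pts=np.array(pts,float)
    d=(np.c_[pts,np.ones(len(pts))]@np.linalg.inv(Kw).T)@H[:3,:3].T@Rt.T; c=Rt@H[:3,3]+p
    def res(s):
        P=c+d*((s[2]-c[2])/d[:,2])[:,None];return np.hypot(P[:,0]-s[0],P[:,1]-s[1])-.105
    r=least_squares(res,[*C,.08],loss='soft_l1',f_scale=.0007)
    r2=least_squares(lambda z:res([*C,z[0]]),[.08],loss='soft_l1',f_scale=.0007)
    print(len(pts),'fit',r.x.round(4),'cost',r.cost,'fixed-axle z',r2.x.round(4)); return pts
q=[0,.966,.257,0];q=np.array(q)/np.linalg.norm(q)
fit(cv2.imread("pics/w2.png"),np.array([.5012,.025,.0793]),q)
o=sensors.get_obs();im=vision.camera("wrist");cv2.imwrite("pics/w4.png",im);fit(im,o['eef_pos'],o['eef_rot'])
# nut/tip line check: rim edges along tip row
for n in("w2","w4"):
    im=cv2.imread(f"pics/{n}.png");g=cv2.cvtColor(im,cv2.COLOR_BGR2GRAY);print(n,g[280,285:355:2])
E
```

```text
58 fit [ 0.5403 -0.0447  0.2445] cost 1.0227374502846941e-19 fixed-axle z [0.0989]
58 fit [ 0.5362 -0.0439  0.2359] cost 0.0 fixed-axle z [0.1465]
w2 [137 138 144 182 181 179 177 177 177 176 175 173 176 176 176 178 176 175
 175 178 179 180 179 174 153 123 130 130 130 130 166 177 177 177 177]
w4 [138 138 171 173 173 173 173 174 174 168 161 161 161 161 162 162 161 162
 162 162 162 162 161 161 153 117 130 130 129 136 169 175 175 176 175]
```

Call:
carry_out(deltas="0 0 0.5 0 0 0 1; 0 0 1 0 0 0 1; 0 0 1 0 0 0 1")

```text
time_s: 9.95
eef_pos: [0.5012, 0.025, 0.0697]
eef_rot: [-0.0, 0.966, 0.257, -0.0]
wrist_force: [0.4, 0.5, 0.4]
opening: -0.0
grasp_force: 0.0
```

Call:
carry_out(deltas="0 0 0.5 0 0 0 1; 0 0 1 0 0 0 1; 0 0 1 0 0 0 1")

```text
time_s: 10.32
eef_pos: [0.5012, 0.025, 0.0687]
eef_rot: [-0.0, 0.966, 0.257, -0.0]
wrist_force: [-0.3, 0.3, -0.6]
opening: -0.001
grasp_force: 0.0
```

```bash
python3 - <<'E'
from h import *
shot(3)
m=vision.camera_model("wrist");H=m['hand_eye'];Kw=m['K']
o=sensors.get_obs();im=vision.camera("wrist");cv2.imwrite("pics/w5.png",im)
from scipy.spatial.transform import Rotation as Ro
w,x,y,z=o['eef_rot'];Rt=Ro.from_quat([x,y,z,w]).as_matrix()
hsv=cv2.cvtColor(im,cv2.COLOR_BGR2HSV)
mk=(hsv[...,1]>90).astype(np.uint8);mk[270:]=0
c0=max(cv2.findContours(mk,cv2.RETR_EXTERNAL,cv2.CHAIN_APPROX_NONE)[0],key=cv2.contourArea)[:,0]
pts=np.array([p for p in c0 if 3<p[1]<265 and p[0]>260],float)
d=(np.c_[pts,np.ones(len(pts))]@np.linalg.inv(Kw).T)@H[:3,:3].T@Rt.T; c=Rt@H[:3,3]+o['eef_pos']
for zz in(.06,.065,.07,.075,.08,.085):
    P=(c+d*((zz-c[2])/d[:,2])[:,None])[:,:2]
    r=least_squares(lambda s:np.hypot(*(P-s).T)-.105,C,loss='soft_l1',f_scale=.0007)
    print(zz,r.x.round(4),r.cost,np.median(abs(r.fun)).round(5))
E
```

```text
10.325 [0.5012 0.025  0.0687] [-0.3  0.3 -0.6] [(1.256, 0.0647, 2534), (3.123, 0.0634, 908), (2.614, 0.0653, 637), (-0.941, 0.0644, 328)]
10.375 [0.5013 0.025  0.0688] [ 1.1 -0.1 -0.3] [(1.274, 0.0651, 2368), (3.139, 0.0633, 963), (2.614, 0.0651, 630), (-0.902, 0.0649, 338)]
10.425 [0.5012 0.025  0.0688] [-0.1  0.5  0.1] [(1.294, 0.0652, 2237), (-3.127, 0.0633, 938), (2.613, 0.0653, 657), (-0.868, 0.065, 325)]
0.06 [ 0.5481 -0.0516] 0.0013130268886516565 0.00324
0.065 [ 0.5472 -0.052 ] 0.0012107359975649095 0.00261
0.07 [ 0.5461 -0.0521] 0.00111856019029465 0.00204
0.075 [ 0.5449 -0.0521] 0.0010367069874480934 0.00167
0.08 [ 0.5435 -0.0518] 0.0009659956726532952 0.00128
0.085 [ 0.5419 -0.0513] 0.0009074720964175742 0.00102
```

```bash
python3 - <<'E'
import cv2,numpy as np
for n,z in(("w2",.0793),("w4",.0708),("w5",.0687)):
    g=cv2.GaussianBlur(cv2.imread(f"pics/{n}.png",0),(3,5),0).astype(float)
    im=cv2.imread(f"pics/{n}.png");s=cv2.cvtColor(im,cv2.COLOR_BGR2HSV)[...,1].astype(float)
    for v in(262,272,280):
        e=lambda a,lo,hi,th:lo+np.where(np.diff(np.sign(a[v,lo:hi]-th)))[0][:1]
        print(n,v,'outer',e(s,270,320,70),'inner',e(g,320,350,150), end=' ')
        a=e(s,270,320,70);b=e(g,320,350,150)
        if len(a) and len(b):
            dep=398.5*.02/(b[0]-a[0]);print('plane z',round(z+.165-dep*(.964-.2656*(v-238.6)/398.5),4))
    c=g[240:330,310];print('tip row col310',[int(x) for x in c[30:60:2]])
E
```

```text
w2 262 outer [290] inner [335] plane z 0.0763
w2 272 outer [289] inner [334] plane z 0.0775
w2 280 outer [288] inner [332] plane z 0.0747
tip row col310 [178, 177, 176, 176, 176, 176, 175, 162, 126, 112, 111, 111, 111, 111, 111]
w4 262 outer [289] inner [337] plane z 0.0783
w4 272 outer [287] inner [334] plane z 0.0761
w4 280 outer [287] inner [332] plane z 0.07
tip row col310 [164, 166, 165, 164, 163, 161, 158, 147, 121, 111, 111, 111, 111, 110, 110]
w5 262 outer [288] inner [337] plane z 0.0794
w5 272 outer [288] inner [335] plane z 0.074
w5 280 outer [287] inner [335] plane z 0.0782
tip row col310 [168, 169, 170, 170, 169, 169, 167, 154, 125, 115, 114, 114, 114, 114, 114]
```

Call:
carry_out(deltas="0 0 0.5 0 0 0 1; 0 0 1 0 0 0 1; 0 0 1 0 0 0 1")

```text
time_s: 10.9
eef_pos: [0.5012, 0.025, 0.0678]
eef_rot: [-0.0, 0.966, 0.257, -0.0]
wrist_force: [0.4, 0.6, 0.1]
opening: -0.003
grasp_force: 0.0
```

Call:
carry_out(deltas="0 0 0.5 0 0 0 1; 0 0 1 0 0 0 1; 0 0 1 0 0 0 1")

```text
time_s: 11.28
eef_pos: [0.5012, 0.025, 0.0668]
eef_rot: [-0.0, 0.966, 0.257, -0.0]
wrist_force: [0.3, -0.6, 0.6]
opening: -0.002
grasp_force: 0.0
```

Re-reading the geometry: the visible tip edge (row 286, not 261) and the side view both put the physical tips some 15–25 mm behind the TCP point. Contact should therefore come a little lower, and I'll continue in small steps.

Call:
carry_out(deltas="0 0 0.5 0 0 0 1; 0 0 1 0 0 0 1; 0 0 1 0 0 0 1")

```text
time_s: 11.65
eef_pos: [0.5012, 0.025, 0.0657]
eef_rot: [-0.0, 0.966, 0.257, -0.0]
wrist_force: [-0.4, -0.6, -0.1]
opening: 0.001
grasp_force: 0.0
```

Call:
carry_out(deltas="0 0 0.5 0 0 0 1; 0 0 1 0 0 0 1; 0 0 1 0 0 0 1")

```text
time_s: 12.02
eef_pos: [0.5012, 0.025, 0.0648]
eef_rot: [-0.0, 0.966, 0.257, -0.0]
wrist_force: [0.5, -0.1, -0.4]
opening: -0.0
grasp_force: 0.0
```

Call:
carry_out(deltas="0 0 0.5 0 0 0 1; 0 0 1 0 0 0 1; 0 0 1 0 0 0 1")

```text
time_s: 12.4
eef_pos: [0.5012, 0.025, 0.0637]
eef_rot: [-0.0, 0.966, 0.257, -0.0]
wrist_force: [0.0, 0.8, -0.3]
opening: -0.002
grasp_force: 0.0
```

Call:
carry_out(deltas="0 0 0.5 0 0 0 1; 0 0 1 0 0 0 1; 0 0 1 0 0 0 1")

```text
time_s: 12.78
eef_pos: [0.5012, 0.025, 0.0627]
eef_rot: [-0.0, 0.966, 0.257, -0.0]
wrist_force: [1.2, -0.6, -0.4]
opening: 0.001
grasp_force: 0.0
```

Call:
carry_out(deltas="0 0 0.5 0 0 0 1; 0 0 1 0 0 0 1; 0 0 1 0 0 0 1")

```text
time_s: 13.15
eef_pos: [0.5012, 0.025, 0.0617]
eef_rot: [-0.0, 0.966, 0.257, -0.0]
wrist_force: [0.6, -0.9, 0.2]
opening: 0.0
grasp_force: 0.0
```

Call:
carry_out(deltas="0 0 0.5 0 0 0 1; 0 0 1 0 0 0 1; 0 0 1 0 0 0 1")

```text
time_s: 13.52
eef_pos: [0.5012, 0.025, 0.0607]
eef_rot: [-0.0, 0.966, 0.257, -0.0]
wrist_force: [-0.1, 0.4, -0.3]
opening: -0.002
grasp_force: 0.0
```

```bash
python3 - <<'E'
from h import *
s=vision.camera("side");im=vision.camera("wrist")
k=8;a=cv2.resize(s[225:275,290:340],None,fx=k,fy=k,interpolation=cv2.INTER_CUBIC)
b=cv2.resize(im[220:320,260:360],(400,400),interpolation=cv2.INTER_CUBIC)
cv2.imwrite("pics/both.png",np.hstack([a,b]));shot(1)
E
```

```text
13.625 [0.5013 0.025  0.0608] [-0.3  0.   0.2] [(-2.455, 0.0645, 1735), (1.405, 0.0652, 1248), (2.613, 0.0655, 619), (3.059, 0.0632, 570), (-0.332, 0.0647, 238)]
```

View pics/both.png

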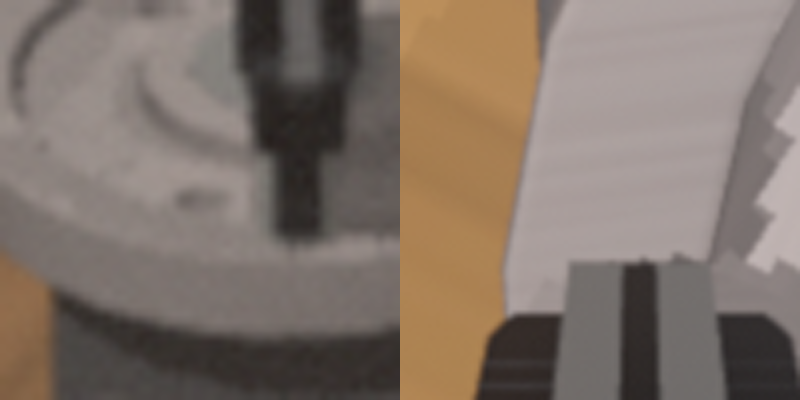

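The left half shows the fingertips, at (300,238), now meeting the rim surface. The right half shows the pads at row 262 over the middle of the rim band. Contact is imminent, so I'll use finer steps.

Call:
carry_out(deltas="0 0 0.5 0 0 0 1; 0 0 0.5 0 0 0 1")

```text
time_s: 13.92
eef_pos: [0.5012, 0.025, 0.0603]
eef_rot: [-0.0, 0.966, 0.257, -0.0]
wrist_force: [0.7, 0.5, -0.4]
opening: 0.001
grasp_force: 0.0
```

Call:
carry_out(deltas="0 0 0.5 0 0 0 1; 0 0 0.5 0 0 0 1")

```text
time_s: 14.18
eef_pos: [0.5012, 0.025, 0.0598]
eef_rot: [-0.0, 0.966, 0.257, -0.0]
wrist_force: [-0.3, -0.1, 0.6]
opening: 0.003
grasp_force: 0.2
```

Call:
carry_out(deltas="0 0 0.5 0 0 0 1; 0 0 0.5 0 0 0 1")

```text
time_s: 14.42
eef_pos: [0.5012, 0.0249, 0.0593]
eef_rot: [0.0, 0.966, 0.257, -0.0]
wrist_force: [0.6, 0.0, 1.4]
opening: 0.002
grasp_force: 0.5
```

Call:
carry_out(deltas="0 0 0.5 0 0 0 1; 0 0 0.5 0 0 0 1")

```text
time_s: 14.68
eef_pos: [0.5014, 0.025, 0.0589]
eef_rot: [0.0, 0.966, 0.257, 0.0]
wrist_force: [0.2, 0.7, 2.5]
opening: 0.002
grasp_force: 1.1
```

Contact began at TCP z ≈ 0.0597, and force is now about 2 N. I'll check the speed.

```bash
python3 - <<'E'
from h import *
shot(4)
E
```

```text
14.675 [0.5014 0.025  0.0589] [0.2 0.7 2.5] [(-1.888, 0.0646, 1719), (1.402, 0.0654, 1193), (2.613, 0.0654, 635), (3.057, 0.0626, 557), (0.241, 0.0653, 225)]
14.725 [0.5016 0.025  0.059 ] [ 0.4 -0.1  2.6] [(-1.891, 0.0647, 1706), (1.402, 0.0654, 1199), (2.611, 0.0654, 642), (3.057, 0.0626, 566), (0.24, 0.0653, 229)]
14.775 [0.5017 0.0251 0.059 ] [ 0.6 -0.7  1. ] [(-1.892, 0.0647, 1713), (1.403, 0.0653, 1220), (2.612, 0.0658, 625), (3.056, 0.0627, 565), (0.239, 0.0653, 226)]
14.825 [0.5017 0.0251 0.059 ] [0.3 1.3 1.6] [(-1.891, 0.0645, 1713), (1.404, 0.0652, 1237), (2.612, 0.0658, 635), (3.056, 0.0628, 566), (0.24, 0.0653, 226)]
```

It has already come to rest, with the hole at −1.891. It needs +0.87 rad to reach −1.022, so I'll keep the light press and lead it round along the rim arc.

Call:
carry_out(deltas="-1.9 0 0.5 0 0 -0.02 1; -5.6 0.2 0.5 0 0 -0.06 1; -10.3 0.6 0.5 0 0 -0.11 1; -15 1.2 0.5 0 0 -0.16 1; -19.6 2.1 0.5 0 0 -0.21 1; -24.2 3.2 0.5 0 0 -0.26 1; -28.7 4.5 0.5 0 0 -0.31 1; -33.2 6 0.5 0 0 -0.36 1; -37.5 7.8 0.5 0 0 -0.41 1; -40.1 9 0.5 0 0 -0.44 1; -41 9.4 0.5 0 0 -0.45 1; -41 9.4 0.5 0 0 -0.45 1")

```text
time_s: 16.38
eef_pos: [0.4704, -0.0035, 0.0583]
eef_rot: [-0.0, 0.885, 0.466, 0.0]
wrist_force: [-0.1, 0.7, 2.7]
opening: 0.002
grasp_force: 1.7
```

```bash
python3 - <<'E'
from h import *
shot(3)
E
```

```text
16.375 [ 0.4704 -0.0035  0.0583] [-0.1  0.7  2.7] [(-2.678, 0.0596, 2171), (1.985, 0.0621, 1861), (-1.534, 0.0719, 273), (-1.285, 0.0567, 231), (0.706, 0.0657, 219)]
16.425 [ 0.4704 -0.0034  0.0583] [0.1 1.4 3.3] [(-2.675, 0.0599, 2117), (1.983, 0.0621, 1845), (-1.535, 0.0717, 277), (0.705, 0.0657, 223), (-1.24, 0.0591, 173)]
16.475 [ 0.4704 -0.0034  0.0583] [-0.8  1.3  4.3] [(-2.676, 0.0599, 2132), (1.989, 0.0617, 1854), (-1.536, 0.0714, 273), (-1.283, 0.0568, 225), (0.705, 0.0656, 221)]
```

Call:
carry_out(deltas="-1.9 0 0 0 0 -0.02 1; -5.6 0.2 0 0 0 -0.06 1; -10.3 0.6 0 0 0 -0.11 1; -15 1.2 0 0 0 -0.16 1; -19.6 2.1 0 0 0 -0.21 1; -24.2 3.2 0 0 0 -0.26 1; -28.7 4.5 0 0 0 -0.31 1; -32.3 5.7 0 0 0 -0.35 1; -34.9 6.7 0 0 0 -0.38 1; -35.8 7.1 0 0 0 -0.39 1; -35.8 7.1 0 0 0 -0.39 1; -35.8 7.1 0 0 0 -0.39 1")

```text
time_s: 18.02
eef_pos: [0.4561, -0.0369, 0.0583]
eef_rot: [0.0, 0.778, 0.629, 0.0]
wrist_force: [2.8, -0.4, 2.8]
opening: -0.004
grasp_force: 1.2
```

```bash
python3 - <<'E'
from h import *
im=shot(2);cv2.imwrite("pics/fin.png",im)
E
```

```text
18.025 [ 0.4561 -0.0369  0.0583] [ 2.8 -0.4  2.8] [(-2.903, 0.0539, 3058), (-0.987, 0.0638, 1556), (1.999, 0.0578, 912), (1.098, 0.0662, 253), (2.05, 0.0812, 84)]
18.075 [ 0.4561 -0.0369  0.0583] [ 1.5 -1.3  1.9] [(-2.905, 0.0539, 3079), (-0.986, 0.0638, 1547), (2.006, 0.0605, 1036), (1.101, 0.0662, 248), (2.494, 0.0815, 64)]
```

Now the hole is at about −1.03, within about 1 mm of the slot axis. I'll lift straight up and back away.

Call:
carry_out(deltas="0 0 -0.5 0 0 0 1; 0 0 -1 0 0 0 1; 0 0 -2 0 0 0 1; 0 0 -5 0 0 0 1; 0 0 -15 0 0 0 1; 0 0 -40 0 0 0 1; 0 0 -80 0 0 0 1; 0 0 -120 0 0 0 1; 0 0 -120 0 0 0 1")

```text
time_s: 19.25
eef_pos: [0.4584, -0.0379, 0.1824]
eef_rot: [0.003, 0.778, 0.629, 0.002]
wrist_force: [-0.3, 0.1, -0.2]
opening: 0.0
grasp_force: 0.0
```

```bash
python3 - <<'E'
from h import *
o=sensors.get_obs();print(o['q'],o['eef_rot']);shot(2)
E
```

```text
[-3.41459149e-01 -6.24990768e-02  1.91976709e+00 -9.02839191e-06
  1.27671863e+00 -1.30561978e-01] [0.00324563 0.77759799 0.62875027 0.0019821 ]
19.25 [ 0.4584 -0.0379  0.1824] [-0.3  0.1 -0.2] [(-2.548, 0.0625, 2219), (-0.985, 0.0637, 1568), (1.901, 0.0581, 1162), (2.366, 0.0526, 306), (1.1, 0.066, 216)]
19.3 [ 0.457  -0.0374  0.1801] [-0.4  0.2 -0.8] [(-2.568, 0.0623, 2300), (-0.986, 0.0637, 1563), (1.915, 0.0582, 1175), (2.361, 0.0527, 275), (1.101, 0.0661, 216)]
```

Call:
carry_out(deltas="215 -150 -20 0 0 0 1; 215 -150 -20 0 0 0 1; 215 -150 -20 0 0 0 1; 215 -150 -20 0 0 0 1; 215 -150 -20 0 0 0 1; 215 -150 -20 0 0 0 1; 215 -150 -20 0 0 0 1")

```text
time_s: 20.23
eef_pos: [0.3546, 0.2034, 0.1976]
eef_rot: [-0.0, 0.778, 0.628, -0.001]
wrist_force: [-0.5, 0.3, -0.1]
opening: -0.005
grasp_force: 0.0
```

```bash
python3 - <<'E'
from h import *
im=shot(3);cv2.imwrite("pics/fin2.png",im)
# slot vs hole: brightness across the fork at r=65 (z=.103 plane), bracket axis th
g=cv2.cvtColor(im,cv2.COLOR_BGR2GRAY)
th=-1.022;e=np.array([np.cos(th),np.sin(th)]);n=np.array([-e[1],e[0]])
s=np.arange(-36,37,3)/1000
for r in(.055,.060,.065,.07,.075,.08,.09):
    q=proj(np.c_[C+r*e+s[:,None]*n,0*s+.103]).astype(np.float32)
    print(r,cv2.remap(g,q[:,:1],q[:,1:],cv2.INTER_LINEAR)[:,0])
print((s*1000).astype(int))
E
```

```text
20.225 [0.3546 0.2034 0.1976] [-0.5  0.3 -0.1] [(-0.985, 0.0638, 1579), (1.101, 0.0661, 229), (-3.119, 0.065, 220)]
20.275 [0.3548 0.2033 0.1978] [ 0.5 -0.7 -0.3] [(-0.986, 0.0637, 1565), (1.101, 0.0661, 221), (-3.119, 0.0651, 220)]
20.325 [0.3549 0.2033 0.1979] [ 0.2  0.4 -1.2] [(-0.985, 0.0637, 1573), (1.102, 0.0661, 222), (-3.119, 0.0651, 221)]
0.055 [163 163 186 198 198 195 191 164 107  55  44  45  48  44  45  45  69 113
 167 195 197 196 191 187 183]
0.06 [121 125 171 195 200 196 189 148  83  47  45  45  46  47  44  43  50  96
 164 197 198 196 191 188 180]
0.065 [108 124 174 198 195 195 192 165 110  57  46  45  50  47  44  45  56 107
 168 196 196 195 188 179 173]
0.07 [ 96 117 173 195 199 197 193 188 165 115  69  53  47  49  49  56  82 127
 176 197 196 193 184 169 157]
0.075 [125 120 171 197 197 194 188 183 186 168 149 123 117 120 105  96 105 122
 167 192 196 195 185 169 165]
0.08 [123 121 165 196 196 194 185 164 154 151 156 151 153 153 138 117 103 119
 164 195 197 194 187 179 175]
0.09 [123 127 171 194 198 193 182 163 165 165 164 163 166 170 173 144 116 130
 176 194 196 193 179 162 151]
[-36 -33 -30 -27 -24 -21 -18 -15 -12  -9  -6  -3   0   3   6   9  12  15
  18  21  24  27  30  33  36]
```

The pulley is still: the hole lies within about 2–3 mm of the slot's centre line, and the hand is clear. Handing in.

```bash
python3 -c "
from bench import ctrl
print(ctrl.hand_in())"
```

```text
the job is handed in; nothing more can be done
None
```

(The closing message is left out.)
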